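Leak-check the seam of a split block with a sprung-nose probe

ROBOT

A 7-joint arm with a two-finger parallel gripper is mounted at the origin on a cart in front of the work surface, level with it; the furniture and walls round the work are solid. World frame = base frame: x ahead of the robot, y to its left, z up, the work surface at z = 0. Lengths are in m, angles in rad, forces in N, time in s.
With the tool pointing down it reaches from about 0.425 to 0.875 m from the base axis. Payload 8.4 kg.
Tool frame: the origin (TCP) lies at the very end of the fingers, on their centre line; the grasp point (between the pads) lies 19 mm behind it; z points along the fingers, y is the line along which they close (so a half turn about z gives the same grasp; the last joint's range is limited). The gripper opens to 85 mm and grips with 20 to 120 N. Pads are 22 mm wide; open, the fingers measure 114 mm over their backs; the gripper's body (76 mm by 85 mm) begins 54 mm behind the grasp point. The pads swing forward as they close: fully open they stand 13 mm farther back than shut.
Start: joints at [-1.435, 0.333, 0.04, 1.465, -0.013, 1.343, -0.059], TCP at [0.151, 0.632, 0.231] pointing down, gripper open.
Joint ranges: [-2.58, 2.58], [-0.38, 2.09], [-1.3, 1.39], [0.25, 2.4], [-1.5, 4.64], [0.08, 2.09], [-2.65, 2.65]. Speed limits (rad/s): [2.22, 2.22, 2.79, 2.79, 3.14, 3.14, 3.14].

INTERFACE

Orientations are given as a unit quaternion [x, y, z, w].
In Python, from rig import robot gives the robot as it stands.
- The arm moves only by the tool send_rows, never from a script. Its argument "rows" is one flat list of numbers, 7 for each row, row after row: the closure, from -1 (fully open) to 1 (shut), then the shift along the tool's x, y, z each as a share of 0.25 m, from -1 to 1, then the turn, a rotation vector about the tool's x, y, z each as a share of pi rad, from -1 to 1. A call has exactly 8 rows; each row is the pose to reach, as a shift and turn from the pose commanded when the call began, along the tool's axes at that moment, turning the shorter way round; what a row does not reach only later rows make up. A row lasts 1/8 s, in which the tool goes at most 62.5 mm and 10.7 degrees, less where a joint would pass 70% of its speed; a pose out of reach is approached as far as the arm can. A call with a number of a shift or a turn outside -1 to 1 is refused whole. A call with a gripper value outside its range is refused whole. The fingers move at their own pace and stop on an object; "newtons" is the grip in N (left out, the last holds). Time passes only in rows, so rows that repeat a pose let the fingers close, or fill a call up. It gives the time, the measured TCP pose, the force, the opening and the grip force at its end, in the units of the state.
- robot.get_state(): the state, without advancing time (a new reading comes with each control period).
- robot.capture(name): name is "side" or "top"; returns a dict with "color" (400x640x3 uint8, red, green, blue), "mtx" (3x3 intrinsics, pixels), "origin" and "rotation" of the camera in the world. Camera axes: x right, y down, z forward; pixel columns grow to the right and rows downward; lengths in m; the calibration is good to about 2 mm. A picture is of the moment at which its call begins. There is no depth.
- robot.sign_off(): hands the job in; it is judged then, once.
The state is a dict: "time": time; "joints": joint angles; "qd": joint speeds; "joint_efforts": joint torques, N m; "ee_pos": TCP position; "tool_rot": TCP orientation; "wrist_force": force on the tool from outside, world axes, zero at the start; "moment": the same for the moment, N m; "gripper_width": finger opening in m; "finger_force": force on a finger pad.
Only numpy, scipy, OpenCV 4.12 (cv2) and the standard library are available. Lean on these libraries where they do the work, as an engineer would, in place of code of your own. Each camera call takes 0.05 s, during which the arm holds its last target. There are 200 camera calls.

TASK

Swing the flush lever on the fixture down to its stop and let it spring back. Then take the leak probe from its fork stand and, starting at the lever end, run its sprung nose in one pass along the whole zigzag seam on top of the split block, slowly (no faster than 50 mm/s), always in light contact (set down only at the lever end, lifted only at the far end, carried well above the block otherwise) and never with the nose pushed right in; the block's height and slope are not known beforehand. Finally hang the probe upright in its fork again, let go, and leave the bottles and the timer alone.

Things in the scene. Friction and masses are not known exactly. Their poses are not given: they have to be found in the camera images.
- fixture: Fixed bench fixture. Origin on the worktop under the centre of its split block, z up; y runs along the block towards the flush lever (robot's left), x away from the robot. Grey foot 120 x 255 x 12 mm (y -105 to +150). On a pedestal an aluminium block 110 (x) x 160 (y) x 16 mm, split in two by a 4 mm wide zigzag seam in its top. Flat screw heads lie 14 mm or more off the seam.
- block_mount (a point): Middle of the levelling mount under the block, fixed to the foot 46 mm above the worktop. The block does not move under the probe, but its flat top has a different height and slope each time, given by NO pose here: 66 to 78 mm above the worktop at the centre, sloping along the fixture's y by up to 0.09 rad either way (up to 12 mm between the seam ends), level along x.
- flush_lever (a joint): Flush lever, hinged 108 mm above the worktop on a post (122 mm tall) at fixture x 0, y +125 mm. 0 = level, pointing along the fixture's -x, towards the robot; grows as the free end is pressed down; stop at 0.5 rad. A spring returns it: about 1.1 N at the pad when level, 3.4 N at the stop.
- lever_pad (a point): Middle of the top face of the black press pad (34 x 30 x 14 mm) on the lever's free end, 98 mm from the hinge and 7 mm above the lever's centre line; moves with the lever (to the stop it drops about 48 mm and shifts about 9 mm towards the hinge).
- probe: Leak probe, upright in the fork stand, 0.24 kg. Origin: nose tip with the nose fully out; z up. From the tip up: steel nose 9 mm dia with a 10 mm ball end, to 30 mm; steel stem 18 mm dia, 30 to 87 mm; black round collar 46 mm dia, 87 to 95 mm; square grey handle 26 x 26 mm, 95 to 170 mm, sides along the probe's x and y.
- probe_nose: The sprung nose of the probe; origin at the lowest point of its ball end, moves with it. The nose slides up into the stem by at most 7 mm: about 2.1 N starts it, rising 0.6 N per mm to 6.3 N at full travel, where it is solid.
- fork: Fork stand, fixed. Origin on the worktop below the fork seat, z up, open towards its own -x. Foot 100 x 90 x 12 mm; upright 100 mm tall at x +45 mm; two level prongs (14 mm wide, tops 100 mm above the worktop, x -25 to +49 mm), 26 mm apart. The probe hangs with its stem between the prongs and its collar on their tops.
- fork_seat (a point): Point 100 mm above the worktop, midway between the prongs at prong-top height, where the middle of the collar's underside sits.
- bottle_100_a: Bystander: small screw-cap bottle 56 mm dia x 100 mm, origin at its foot. Leave alone.
- amber_250: Bystander: brown screw-cap bottle 70 mm dia x 138 mm, origin at its foot. Leave alone.
- timer_a: Bystander: bench timer 60 x 66 x 19 mm, origin at its underside. Leave alone.
- seam_0 (a point): Start of the seam, 12 mm inside the block's edge, at the lever end (fixture x -20, y +68 mm). Only its horizontal place is true: it is fixed to the foot at 72 mm height, not to the block's top. The seam runs straight from one seam point to the next.
- seam_1 (a point): Halfway along the first long run (fixture x -20, y +34 mm). Only its horizontal place is true: it is fixed to the foot at 72 mm height, not to the block's top. The seam runs straight from one seam point to the next.
- seam_2 (a point): First corner (fixture x -20, y +0 mm). Only its horizontal place is true: it is fixed to the foot at 72 mm height, not to the block's top. The seam runs straight from one seam point to the next.
- seam_3 (a point): Middle of the short cross run (fixture x +0, y +0 mm). Only its horizontal place is true: it is fixed to the foot at 72 mm height, not to the block's top. The seam runs straight from one seam point to the next.
- seam_4 (a point): Second corner (fixture x +20, y +0 mm). Only its horizontal place is true: it is fixed to the foot at 72 mm height, not to the block's top. The seam runs straight from one seam point to the next.
- seam_5 (a point): Halfway along the last long run (fixture x +20, y -34 mm). Only its horizontal place is true: it is fixed to the foot at 72 mm height, not to the block's top. The seam runs straight from one seam point to the next.
- seam_6 (a point): End of the seam, 12 mm inside the edge away from the lever (fixture x +20, y -68 mm). Only its horizontal place is true: it is fixed to the foot at 72 mm height, not to the block's top. The seam runs straight from one seam point to the next.
Things that resemble listed ones, but are neither listed nor needed, are in the scene too. Leave any purple look-alike of the probe alone.

How it is judged:
On the way, in this order (a step that is already met when the one before it is completed fails the run):
1. the flush lever is swung down to its stop (value of joint flush_lever above 0.45 rad), for 0.05 s.
2. the flush lever has sprung back up (value of joint flush_lever below 0.06 rad), for 0.1 s.
3. the probe nose touches the block at the start of the seam, at the lever end (within 7 mm) (horizontal distance between probe_nose and seam_0 below 0.007 m and contact force between probe and fixture above 0.8 N), for 0.05 s.
4. the probe nose touches the block at the middle of the first long run (within 7 mm) (horizontal distance between probe_nose and seam_1 below 0.007 m and contact force between probe and fixture above 0.8 N), for 0.05 s.
5. the probe nose touches the block at the first corner (within 7 mm) (horizontal distance between probe_nose and seam_2 below 0.007 m and contact force between probe and fixture above 0.8 N), for 0.05 s.
6. the probe nose touches the block at the middle of the short cross run (within 7 mm) (horizontal distance between probe_nose and seam_3 below 0.007 m and contact force between probe and fixture above 0.8 N), for 0.05 s.
7. the probe nose touches the block at the second corner (within 7 mm) (horizontal distance between probe_nose and seam_4 below 0.007 m and contact force between probe and fixture above 0.8 N), for 0.05 s.
8. the probe nose touches the block at the middle of the last long run (within 7 mm) (horizontal distance between probe_nose and seam_5 below 0.007 m and contact force between probe and fixture above 0.8 N), for 0.05 s.
9. the probe nose touches the block at the far end of the seam (within 7 mm) (horizontal distance between probe_nose and seam_6 below 0.007 m and contact force between probe and fixture above 0.8 N), for 0.05 s.
At the end, for the whole second after the job is handed in: The probe hangs upright (within 0.1 rad) and at rest in the fork, its axis within 18 mm of the fork seat and its collar down on the prongs (within 5 mm); the flush lever is back up (under 0.06 rad) (horizontal distance between probe and fork_seat below 0.018 m and z of probe in the frame of fork_seat between -0.092 and -0.082 m and angle between probe's own z axis and vertical below 0.1 rad and linear speed of probe below 0.01 m/s and value of joint flush_lever below 0.06 rad); the robot touches nothing.
It fails at once if the probe presses on the fixture with more than 15 N (nose pushed right in) (contact force between probe and fixture above 15 N).
It fails at once if between the two seam ends the nose moves faster than 80 mm/s while pressing on the block (contact force between probe and fixture above 1 N and linear speed of probe_nose above 0.08 m/s and ((x of probe_nose in the frame of fixture between -0.03 and -0.01 m and y of probe_nose in the frame of fixture between -0.01 and 0.055 m) or (x of probe_nose in the frame of fixture between -0.03 and 0.03 m and y of probe_nose in the frame of fixture between -0.01 and 0.01 m) or (x of probe_nose in the frame of fixture between 0.01 and 0.03 m and y of probe_nose in the frame of fixture between -0.055 and 0.01 m))).
It fails at once if the probe touches the fixture more than 10 mm away from the seam (contact force between probe and fixture above 0.5 N and not ((x of probe_nose in the frame of fixture between -0.03 and -0.01 m and y of probe_nose in the frame of fixture between -0.01 and 0.085 m) or (x of probe_nose in the frame of fixture between -0.03 and 0.03 m and y of probe_nose in the frame of fixture between -0.01 and 0.01 m) or (x of probe_nose in the frame of fixture between 0.01 and 0.03 m and y of probe_nose in the frame of fixture between -0.085 and 0.01 m))).
It fails at once if between the two seam ends the nose is off the block while low over the seam (tip below 95 mm over the worktop): no hopping, no setting down or lifting on the way (contact force between probe and fixture below 0.05 N and height (world z) of probe_nose below 0.095 m and ((x of probe_nose in the frame of fixture between -0.03 and -0.01 m and y of probe_nose in the frame of fixture between -0.01 and 0.055 m) or (x of probe_nose in the frame of fixture between -0.03 and 0.03 m and y of probe_nose in the frame of fixture between -0.01 and 0.01 m) or (x of probe_nose in the frame of fixture between 0.01 and 0.03 m and y of probe_nose in the frame of fixture between -0.055 and 0.01 m))).
It fails at once if a bottle or the timer is moved more than 20 mm (distance of any of bottle_100_a, amber_250, timer_a from where it was at the start of the episode above 0.02 m).
It also fails if it takes over 72 s, if anything falls off the work surface, if the arm or the gripper's body presses on something with over 40 N, if the wrist force passes 120 N, or if a joint passes its speed limit or range.

## Working session

There is one attempt and no reset: what is moved stays moved. The work goes in short steps, Python scripts to look and compute and a tool call to move; the robot and the scene stay as the last step left them, time stands still between calls to the robot, and variables do not carry over. Pictures are saved under pics/ and viewed, at most 15 in all, crops included, and the job is handed in when it is done.

Besides the shell and the picture viewer there is one more tool, called in YAML: its name, and indented under it one key for each argument. send_rows: Moves the arm, as the interface text tells. Shift numbers are shares of 0.25 m and turn numbers shares of pi rad, none past 1 either way. Its arguments: {"type":"object","properties":{"rows":{"type":"array","items":{"type":"number","minimum":-1,"maximum":1}},"newtons":{"type":"number"}},"required":["rows"]}

```bash
ls; mkdir -p pics; python3 - <<'E'
from rig import robot
import cv2,numpy as np,pickle
for n in("top","side"):
    c=robot.capture(n); pickle.dump(c,open(f"pics/{n}0.pkl","wb"))
    cv2.imwrite(f"pics/{n}0.png",c["color"][:,:,::-1])
    print(n,c["mtx"].tolist(),np.round(c["origin"],4),np.round(c["rotation"],4).tolist())
print(robot.get_state())
E
```

```text
pics
top [[404.3359746466468, 0.0, 321.62327315251684], [0.0, 404.3359746466468, 192.49329012408117], [0.0, 0.0, 1.0]] [ 0.4761 -0.0591  1.2947] [-0.705, 0.7063, -0.0457, 0.0447]
side [[389.17379248609706, 0.0, 317.0929010309954], [0.0, 389.17379248609706, 196.82248556371607], [0.0, 0.0, 1.0]] [-0.0092 -0.276   1.0178] [0.7702, -0.5589, 0.1751, -0.2525]
{'time': 0.1, 'joints': array([-1.43521199,  0.33381579,  0.03985807,  1.46617588, -0.01341473,
        1.34327501, -0.05846215]), 'qd': array([-7.44113109e-06, -8.93870134e-04, -2.34252106e-04, -7.94267273e-04,
        1.47426759e-03,  5.34223729e-04,  6.65877214e-04]), 'joint_efforts': array([ 4.91819257e-03, -6.60021901e+01,  1.37077946e+00, -4.06476867e+01,
        1.70703081e-02,  8.99202976e-03,  2.41507763e-05]), 'ee_pos': array([0.15112782, 0.63177492, 0.23052919]), 'tool_rot': array([ 1.17106110e-01,  9.93119159e-01, -7.02670349e-04, -4.55956300e-05]), 'wrist_force': array([ 0.88280585, -0.15119157,  0.30370022]), 'moment': array([ 0.00690988,  0.02573997, -0.05260125]), 'finger_force': 0.0, 'gripper_width': 0.08521401238112992}
```

View pics/top0.png

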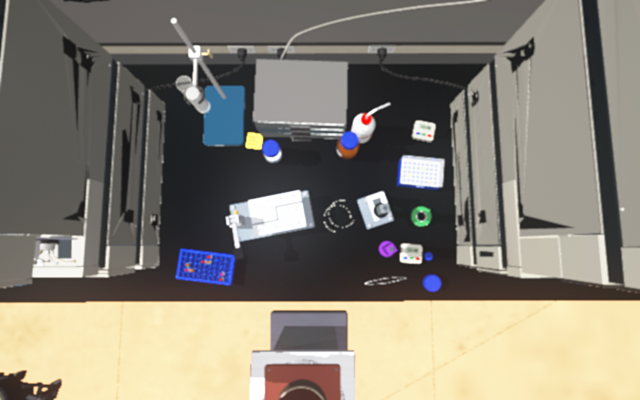

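View pics/side0.png

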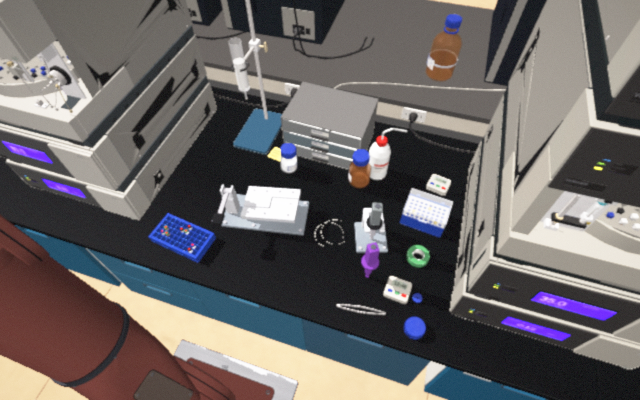

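```bash
cat > h.py <<'E'
import pickle,numpy as np,cv2
from scipy.spatial.transform import Rotation as R
def load(n): return pickle.load(open(f"pics/{n}.pkl","rb"))
def rot(c):
    r=np.array(c["rotation"]); return R.from_quat(r).as_matrix() if r.shape==(4,) else r
def unproj(c,u,v,z):
    d=rot(c)@np.linalg.inv(c["mtx"])@[u,v,1]; o=np.array(c["origin"])
    return o+d*(z-o[2])/d[2]
def proj(c,P):
    P=np.atleast_2d(P); q=(P-c["origin"])@rot(c)@np.array(c["mtx"]).T; return q[:,:2]/q[:,2:]
def crop(c,u0,v0,u1,v1,s,f):
    im=c["color"][v0:v1,u0:u1,::-1]; cv2.imwrite(f,cv2.resize(im,None,fx=s,fy=s,interpolation=cv2.INTER_CUBIC))
E
python3 - <<'E'
from h import *
t=load("top0");s=load("side0")
print(unproj(t,302,390,0))
a=cv2.resize(t["color"][175:270,215:415,::-1],None,fx=4,fy=4,interpolation=cv2.INTER_CUBIC)
cv2.imwrite("pics/c1.png",a)
crop(s,205,170,405,290,4,"pics/c2.png")
E
```

```text
[ 0.03793597 -0.00038614  0.        ]
```

View pics/c1.png

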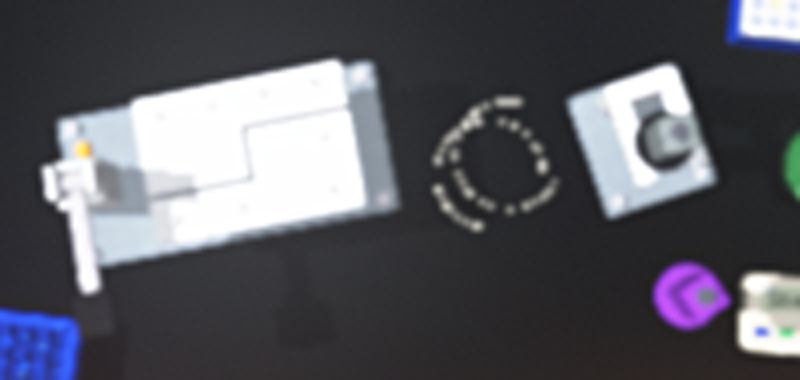

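View pics/c2.png

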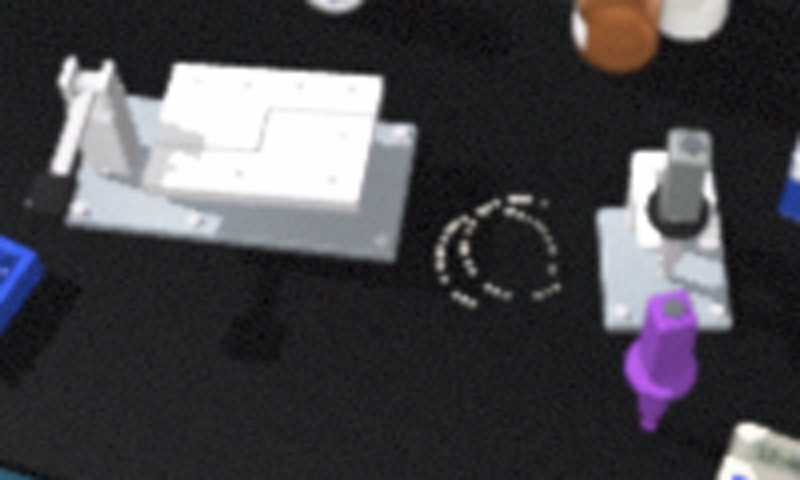

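```bash
cat > fit.py <<'E'
from h import *
from scipy.optimize import least_squares as LS
t=load("top0");s=load("side0")
T=lambda p:(np.array(p,float)+.5)/4-.5+[215,175]
S=lambda p:(np.array(p,float)+.5)/4-.5+[205,170]
# fixture: (x,y,kind) kind f=foot z12, b=block top
obs=[("t",60,150,"f",58,120),("t",60,-105,"f",372,62),("t",-60,-105,"f",398,210),("t",-60,150,"f",103,265),
("t",55,80,"b",133,98),("t",55,-80,"b",343,60),("t",-55,-80,"b",366,207),("t",-55,80,"b",172,240),
("t",-20,0,"b",251,179),("t",20,0,"b",245,129),
("s",-60,150,"f",66,226),("s",60,-105,"f",416,125),("s",-60,-105,"f",397,260),
("s",55,80,"b",173,64),("s",55,-80,"b",382,77),("s",-55,-80,"b",358,208),("s",-55,80,"b",152,187),("s",-20,0,"b",260,150),("s",20,0,"b",268,110)]
def pts(p):
    out=[]
    for c,x,y,k,u,v in obs:
        z=12 if k=="f" else p[3]*1e3+p[4]*y
        w=np.array([x,y,z])/1e3; w=R.from_euler("z",p[2]).apply(w)+[p[0],p[1],0]
        out.append((proj(t,w)[0]-T((u,v))) if c=="t" else (proj(s,w+[p[5],p[6],0])[0]-S((u,v))))
    return np.array(out)
def res(p): return np.r_[pts(p).ravel(),p[5:7]/.003]
r=LS(res,[.5,.05,.2,.072,0,0,0],loss="soft_l1")
p=r.x; print(np.round(p,4)); print(np.round(pts(p),1).tolist())
F=lambda w:R.from_euler("z",p[2]).apply(np.array(w)/1e3)+[p[0],p[1],0]
for n,w in dict(pad=(-98,125,115),s0=(-20,68,0),s2=(-20,0,0),s4=(20,0,0),s6=(20,-68,0)).items(): print(n,np.round(F(w),4))
print("ends z",p[3]+p[4]*.068,p[3]-p[4]*.068)
# fork
for q in[(567,98),(676,62),(717,183),(610,218)]: print("forkfoot",np.round(unproj(t,*T(q),.012),4))
print("collar",unproj(t,*T((665,138)),.108),"handle top",unproj(t,*T((684,130)),.183))
print("collar s",unproj(s,*S((680,205)),.108),"handle top s",unproj(s,*S((690,143)),.183))
print("purple",unproj(t,*T((707,297)),.17),unproj(s,*S((675,305)),.17),unproj(s,*S((650,428)),.0),unproj(t,*T((687,295)),.09),unproj(s,*S((661,365)),.09))
E
python3 fit.py; python3 - <<'E'
from h import *
t=load("top0");s=load("side0")
a=cv2.resize(t["color"][185:235,350:402,::-1],(400,385),interpolation=cv2.INTER_CUBIC)
b=cv2.resize(s["color"][195:260,350:395,::-1],(400,578),interpolation=cv2.INTER_CUBIC)
im=np.zeros((578,800,3),np.uint8);im[:385,:400]=a;im[:,400:]=b;cv2.imwrite("pics/c3.png",im)
E
```

```text
[ 5.718e-01  7.370e-02  1.893e-01  7.460e-02 -4.690e-02 -4.000e-04
 -7.000e-04]
[[0.4, 0.1], [0.5, -0.5], [1.1, -0.6], [-4.7, 1.1], [0.3, 0.9], [-0.7, 0.2], [0.3, -0.9], [-3.4, 1.1], [0.9, -0.2], [0.0, -0.7], [-0.5, -0.7], [0.6, 0.7], [-0.3, -0.3], [1.0, 0.3], [0.1, 0.6], [0.1, -1.5], [-2.5, -0.5], [-0.3, 0.9], [0.4, -0.1]]
pad [0.452  0.1781 0.115 ]
s0 [0.5393 0.1368 0.    ]
s2 [0.5521 0.07   0.    ]
s4 [0.5914 0.0775 0.    ]
s6 [0.6042 0.0107 0.    ]
ends z 0.07140006902203373 0.0777724234095812
forkfoot [ 0.6196 -0.172   0.012 ]
forkfoot [ 0.6484 -0.2597  0.012 ]
forkfoot [ 0.5516 -0.2901  0.012 ]
forkfoot [ 0.5241 -0.2048  0.012 ]
collar [ 0.57909301 -0.23533808  0.108     ] handle top [ 0.57809297 -0.2374245   0.183     ]
collar s [ 0.58082712 -0.23582625  0.108     ] handle top s [ 0.58053304 -0.23429684  0.183     ]
purple [ 0.46379811 -0.25280186  0.17      ] [ 0.46893744 -0.25244295  0.17      ] [ 0.46439659 -0.25383039  0.        ] [ 0.464417  -0.2518524  0.09     ] [ 0.4678824  -0.25188415  0.09      ]
```

View pics/c3.png

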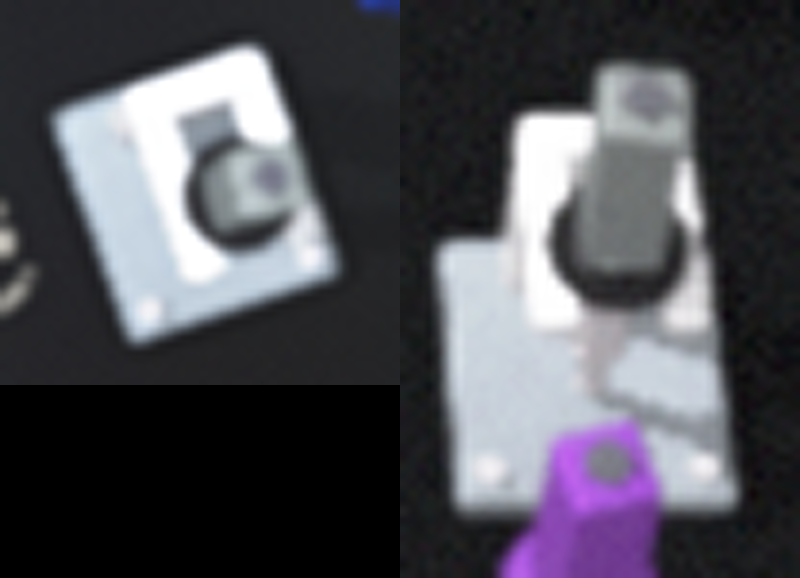

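```bash
sed -i 's/("t",-60,150,"f",103,265),//; s/("t",-55,80,"b",172,240),//; s/("s",-55,80,"b",152,187),//' fit.py
cat >> fit.py <<'E'
im=[cv2.resize(c["color"][a:b,l:m,::-1],None,fx=4,fy=4,interpolation=cv2.INTER_CUBIC) for c,a,b,l,m in((t,180,250,215,340),(s,165,245,205,330))]
off=[[215,180],[205,165]]
z=lambda y:p[3]*1e3+p[4]*y
B=[(x,y,z(y)) for x,y in((55,80),(55,-80),(-55,-80),(-55,80),(55,80))]
Ft=[(x,y,12) for x,y in((60,150),(60,-105),(-60,-105),(-60,150),(60,150))]
Se=[(x,y,z(y)) for x,y in((-20,80),(-20,0),(20,0),(20,-80))]
for i,c in enumerate((t,s)):
    for L,col in((B,(0,0,255)),(Ft,(0,160,0)),(Se,(255,0,255))):
        q=proj(c,F(L)+(np.array([p[5],p[6],0]) if i else 0)); q=((q-off[i]+.5)*4-.5)
        cv2.polylines(im[i],[np.round(q*8).astype(np.int32)],False,col,1,cv2.LINE_AA,3)
h=max(a.shape[0] for a in im); 
cv2.imwrite("pics/ov.png",np.vstack(im)[:600])
def S8(p): return np.array(p)/(400/45)-.5+[350,195]
g=[unproj(s,*S8(q),.183)[:2] for q in((600,65),(690,68),(684,150),(592,140))]
print(np.round(g,4).tolist())
E
python3 fit.py
```

```text
[ 5.710e-01  7.450e-02  1.886e-01  7.620e-02 -2.010e-02 -2.000e-04
 -1.200e-03]
[[0.1, 0.3], [0.3, -0.2], [0.8, -0.3], [-0.2, 1.0], [-0.9, 0.5], [0.0, -0.6], [0.5, 0.0], [-0.3, -0.4], [-0.7, -0.6], [0.5, 0.9], [-0.5, -0.1], [0.6, -0.3], [-0.0, 0.9], [-0.0, -1.3], [-0.5, 0.7], [0.2, -0.3]]
pad [0.4513 0.1789 0.115 ]
s0 [0.5386 0.1376 0.    ]
s2 [0.5513 0.0708 0.    ]
s4 [0.5906 0.0783 0.    ]
s6 [0.6034 0.0115 0.    ]
ends z 0.07481783982145508 0.07755504804392892
forkfoot [ 0.6196 -0.172   0.012 ]
forkfoot [ 0.6484 -0.2597  0.012 ]
forkfoot [ 0.5516 -0.2901  0.012 ]
forkfoot [ 0.5241 -0.2048  0.012 ]
collar [ 0.57909301 -0.23533808  0.108     ] handle top [ 0.57809297 -0.2374245   0.183     ]
collar s [ 0.58082712 -0.23582625  0.108     ] handle top s [ 0.58053304 -0.23429684  0.183     ]
purple [ 0.46379811 -0.25280186  0.17      ] [ 0.46893744 -0.25244295  0.17      ] [ 0.46439659 -0.25383039  0.        ] [ 0.464417  -0.2518524  0.09     ] [ 0.4678824  -0.25188415  0.09      ]
[[0.6233, -0.3306], [0.6303, -0.3558], [0.6009, -0.3587], [0.5962, -0.3329]]
```

View pics/ov.png

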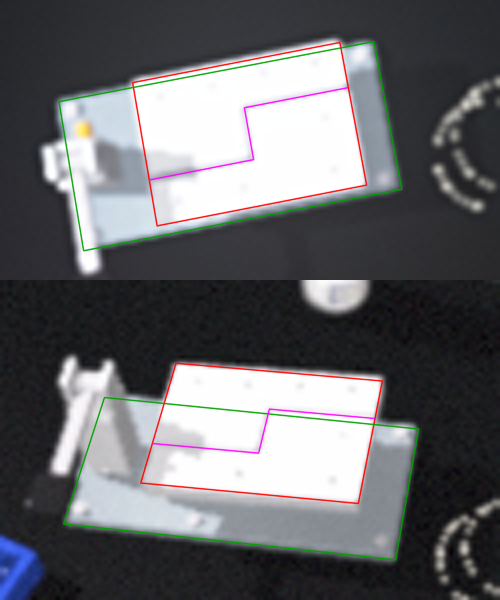

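```bash
cat >> h.py <<'E'
def st(print_=True):
    from rig import robot
    s=robot.get_state()
    if print_: print("t",round(s["time"],2),"p",np.round(s["ee_pos"],4),"q",np.round(s["tool_rot"],3),"F",np.round(s["wrist_force"],2),"w",round(s["gripper_width"],4),"ff",round(s["finger_force"],1))
    return s
def go(s,target,yaw=None,ref=None):
    "shares: shift to target (world) and turn to closing-yaw (closing dir=(-sin,cos))"
    q=R.from_quat(s["tool_rot"]); d=q.inv().apply(np.array(target)-s["ee_pos"])/.25
    r=np.zeros(3)
    if yaw is not None:
        c,k=np.cos(yaw),np.sin(yaw)
        best=None
        for g in(1,-1):
            Y=np.array([-k,c,0])*g; Z=np.array([0,0,-1.]); X=np.cross(Y,Z)
            v=(q.inv()*R.from_matrix(np.c_[X,Y,Z])).as_rotvec()/np.pi
            if best is None or np.linalg.norm(v)<np.linalg.norm(best): best=v
        r=best
    print("shift",np.round(d,4).tolist(),"turn",np.round(r,4).tolist())
E
python3 - <<'E'
from h import *
s=load("side0")
def S8(p): return np.array(p)/(400/45)-.5+[350,195]
g=np.array([unproj(s,*S8(q),.183)[:2] for q in((200,65),(290,68),(284,150),(192,140))])
print(np.round(g,4).tolist(),g.mean(0))
for i in range(4):
    e=g[(i+1)%4]-g[i]; print(np.linalg.norm(e),np.degrees(np.arctan2(e[1],e[0])))
x=st(); go(x,[.4513,.1789,.16],.1886); go(x,[.4513,.1789,.16]);
E
```

```text
[[0.5875, -0.219], [0.5945, -0.2444], [0.5656, -0.2491], [0.5609, -0.223]] [ 0.57714024 -0.23387787]
0.026334357197235234 -74.55431396841348
0.029241067890464746 -170.6589362563901
0.026509053521403897 100.27781543464464
0.02687585817336542 8.657813999828065
t 0.1 p [0.1511 0.6318 0.2305] q [ 0.117  0.993 -0.001 -0.   ] F [ 0.88 -0.15  0.3 ] w 0.0852 ff 0.0
shift [-1.5891, -1.4821, 0.2843] turn [-0.0004, -0.0001, -0.1348]
shift [-1.5891, -1.4821, 0.2843] turn [0.0, 0.0, 0.0]
```

send_rows:
  rows: [1,-1,-0.93,0,0,0,-0.135,1,-1,-0.93,0,0,0,-0.135,1,-1,-0.93,0,0,0,-0.135,1,-1,-0.93,0,0,0,-0.135,1,-1,-0.93,0,0,0,-0.135,1,-1,-0.93,0,0,0,-0.135,1,-1,-0.93,0,0,0,-0.135,1,-1,-0.93,0,0,0,-0.135]
  newtons: 60

```text
time: 1.1
ee_pos: [0.3396, 0.3485, 0.2312]
tool_rot: [-0.095, 0.995, 0.0, -0.0]
wrist_force: [-1.2, 0.4, -0.8]
gripper_width: 0.0001
finger_force: 0.0
```

```bash
python3 -c "
from h import *
x=st(); go(x,[.4513,.1789,.14],.19)"
```

```text
t 1.1 p [0.3396 0.3485 0.2312] q [-0.095  0.995  0.    -0.   ] F [-1.24  0.38 -0.79] w 0.0001 ff 0.0
shift [-0.3106, -0.7508, 0.3645] turn [0.0, -0.0001, 0.0]
```

send_rows:
  rows: [1,-0.1,-0.25,0,0,0,0,1,-0.2,-0.5,0.1,0,0,0,1,-0.31,-0.75,0.2,0,0,0,1,-0.31,-0.75,0.3,0,0,0,1,-0.31,-0.75,0.36,0,0,0,1,-0.31,-0.75,0.36,0,0,0,1,-0.31,-0.75,0.36,0,0,0,1,-0.31,-0.75,0.36,0,0,0]

```text
time: 2.1
ee_pos: [0.4519, 0.1795, 0.1423]
tool_rot: [-0.095, 0.995, 0.0, 0.001]
wrist_force: [-0.3, 0.4, -0.0]
gripper_width: -0.0001
finger_force: 0.0
```

```bash
python3 -c "
from h import *
from rig import robot
x=st(); go(x,[.454,.1795,.067],.19)
a,b=robot.capture('top'),robot.capture('side')
for n,c in(('top1',a),('side1',b)): pickle.dump(c,open('pics/%s.pkl'%n,'wb'))
im=np.hstack([cv2.resize(c['color'][v:v+75,u:u+80,::-1],None,fx=5,fy=5,interpolation=cv2.INTER_CUBIC) for c,u,v in((a,195,195),(b,190,170))])
cv2.imwrite('pics/p1.png',im)
for c in(a,b): print(proj(c,[x['ee_pos'],[.4513,.1789,.115]]))"
```

```text
t 2.1 p [0.4519 0.1795 0.1423] q [-0.095  0.995  0.     0.001] F [-0.28  0.39 -0.02] w -0.0001 ff 0.0
shift [-0.008, -0.0018, 0.3013] turn [0.0002, 0.0005, 0.0003]
[[236.43173561 253.3514877 ]
 [238.59663553 253.34061647]]
[[214.74681171 212.69526102]
 [217.08040686 218.36767541]]
```

View pics/p1.png

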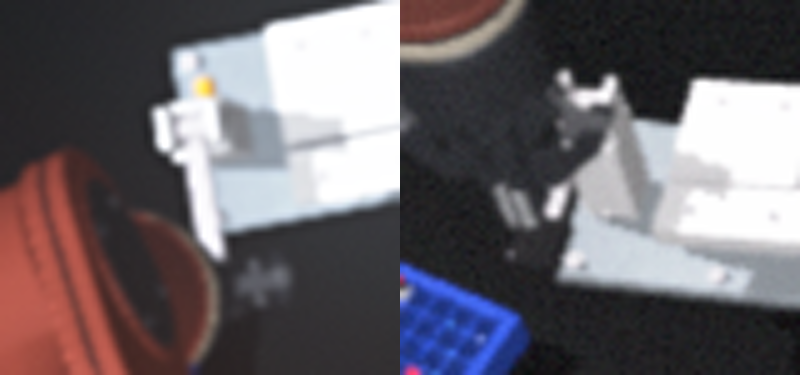

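send_rows:
  rows: [1,0,0,0.06,0,0,0,1,0,0,0.11,0,0,0,1,-0.01,0,0.16,0,0,0,1,-0.015,0,0.21,0,0,0,1,-0.02,0,0.26,0,0,0,1,-0.02,0,0.29,0,0,0,1,-0.02,0,0.305,0,0,0,1,-0.02,0,0.305,0,0,0]

```text
time: 3.2
ee_pos: [0.4575, 0.1794, 0.0666]
tool_rot: [-0.094, 0.996, 0.0, 0.001]
wrist_force: [-5.8, -2.9, 24.5]
gripper_width: -0.0002
finger_force: 12.1
```

```bash
python3 -c "
from h import *
from rig import robot
x=st(); 
c=robot.capture('side'); pickle.dump(c,open('pics/side2.pkl','wb'))"
```

```text
t 3.2 p [0.4575 0.1794 0.0666] q [-0.094  0.996  0.     0.001] F [-5.79 -2.92 24.46] w -0.0002 ff 12.1
```

send_rows:
  rows: [1,0.01,0,-0.15,0,0,0,1,0.02,0,-0.3,0,0,0,1,0.02,0,-0.5,0,0,0,-1,0.02,0,-0.7,0,0,0,-1,0.0,-0.2,-0.8,0,0,0,-1,-0.05,-0.45,-0.8,0,0,0,-1,-0.1,-0.7,-0.8,0,0,0,-1,-0.15,-0.95,-0.8,0,0,0]

```text
time: 4.25
ee_pos: [0.537, -0.0452, 0.2649]
tool_rot: [-0.095, 0.995, 0.0, 0.0]
wrist_force: [0.5, 0.1, -0.0]
gripper_width: 0.0851
finger_force: 0.0
```

```bash
python3 -c "
from h import *
x=st(); go(x,[.579,-.2355,.245],.2)"
```

```text
t 4.25 p [ 0.537  -0.0452  0.2649] q [-0.095  0.995  0.     0.   ] F [ 0.55  0.1  -0.02] w 0.0851 ff 0.0
shift [-0.0212, -0.7791, 0.0794] turn [0.0001, 0.0001, -0.0032]
```

send_rows:
  rows: [-1,0,-0.25,0,0,0,0,-1,-0.01,-0.5,0,0,0,0,-1,-0.02,-0.7,0,0,0,0,-1,-0.02,-0.775,0,0,0,0,-1,-0.02,-0.775,0,0,0,0,-1,-0.02,-0.775,0,0,0,0,-1,-0.02,-0.775,0,0,0,0,-1,-0.02,-0.775,0,0,0,0]

```text
time: 5.25
ee_pos: [0.5783, -0.2318, 0.2652]
tool_rot: [-0.095, 0.995, 0.0, 0.0]
wrist_force: [0.5, -0.2, 0.3]
gripper_width: 0.0855
finger_force: 0.0
```

```bash
python3 -c "
from h import *
from rig import robot
x=st(); go(x,[.579,-.2355,.128],.2)
a,b=robot.capture('top'),robot.capture('side')
for n,c in(('top3',a),('side3',b)): pickle.dump(c,open('pics/%s.pkl'%n,'wb'))
im=np.hstack([cv2.resize(c['color'][v:v+95,u:u+80,::-1],None,fx=5,fy=5,interpolation=cv2.INTER_CUBIC) for c,u,v in((a,340,165),(b,335,170))])
cv2.imwrite('pics/p3.png',im)
for c in(a,b): print(proj(c,x['ee_pos']))"
```

```text
t 5.25 p [ 0.5783 -0.2318  0.2652] q [-0.095  0.995  0.     0.   ] F [ 0.5 -0.2  0.3] w 0.0855 ff 0.0
shift [0.0002, -0.0153, 0.549] turn [0.0001, 0.0002, -0.0029]
[[388.52328476 204.11302277]]
[[379.7311917  186.61560523]]
```

View pics/p3.png

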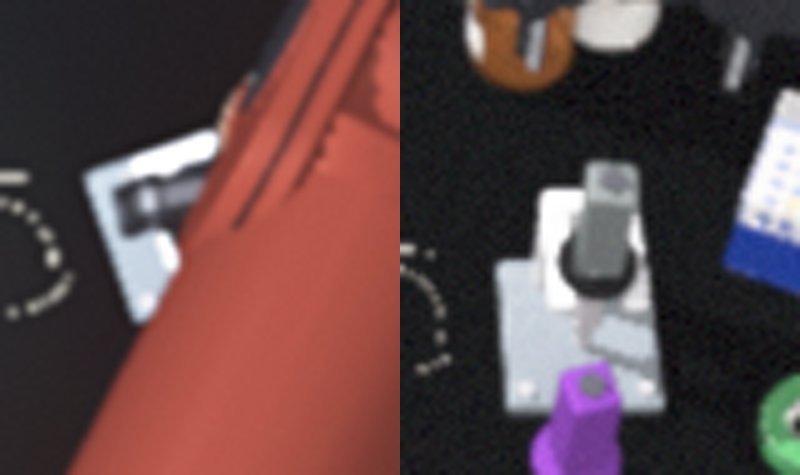

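send_rows:
  rows: [-1,0,-0.015,0.1,0,0,0,-1,0,-0.015,0.2,0,0,0,-1,0,-0.015,0.3,0,0,0,-1,0,-0.015,0.4,0,0,0,-1,0,-0.015,0.5,0,0,0,-1,0,-0.015,0.56,0,0,0,-1,0,-0.015,0.56,0,0,0,-1,0,-0.015,0.56,0,0,0]

```text
time: 6.35
ee_pos: [0.5793, -0.2369, 0.1261]
tool_rot: [-0.094, 0.996, -0.0, 0.001]
wrist_force: [-0.0, -0.5, 0.7]
gripper_width: 0.0854
finger_force: 0.0
```

send_rows:
  rows: [1,0,0,0,0,0,0,1,0,0,0,0,0,0,1,0,0,0,0,0,0,1,0,0,0,0,0,0,1,0,0,0,0,0,0,1,0,0,0,0,0,0,1,0,0,0,0,0,0,1,0,0,0,0,0,0]
  newtons: 60

```text
time: 7.35
ee_pos: [0.579, -0.2365, 0.1253]
tool_rot: [-0.095, 0.996, 0.0, 0.0]
wrist_force: [0.0, 1.6, 5.1]
gripper_width: 0.0257
finger_force: 58.2
```

```bash
python3 -c "
from h import *
x=st();print(x['moment'])"
```

```text
t 7.35 p [ 0.579  -0.2365  0.1253] q [-0.095  0.996  0.     0.   ] F [0.02 1.58 5.13] w 0.0257 ff 58.2
[ 0.3042862   0.15456627 -0.01593183]
```

send_rows:
  rows: [1,0,0,-0.08,0,0,0,1,0,0,-0.16,0,0,0,1,0,0,-0.26,0,0,0,1,0,0,-0.36,0,0,0,1,0,0,-0.46,0,0,0,1,0,0,-0.52,0,0,0,1,0,0,-0.52,0,0,0,1,0,0,-0.52,0,0,0]

```text
time: 8.35
ee_pos: [0.5784, -0.2363, 0.2542]
tool_rot: [-0.095, 0.996, 0.0, -0.001]
wrist_force: [-0.9, -0.5, -3.4]
gripper_width: 0.0253
finger_force: 58.4
```

```bash
python3 -c "
from h import *
from rig import robot
x=st();print(x['moment']);go(x,[.5386,.1376,.255],.19)
b=robot.capture('side')
pickle.dump(b,open('pics/side4.pkl','wb'))
crop(b,330,120,430,260,4,'pics/p4.png')
q=x['ee_pos'];print(proj(b,[q+[0,0,.0577],q-[0,0,.0173],q-[0,0,.1123]]))"
```

```text
t 8.35 p [ 0.5784 -0.2363  0.2542] q [-0.095  0.996  0.    -0.001] F [-0.9  -0.48 -3.36] w 0.0253 ff 58.4
[0.04763402 0.01610611 0.00627747]
shift [-0.1252, 1.499, -0.0024] turn [0.0002, -0.0004, -0.0002]
[[384.02090492 174.87280374]
 [380.18097948 193.93486141]
 [375.96046015 214.88625333]]
```

View pics/p4.png

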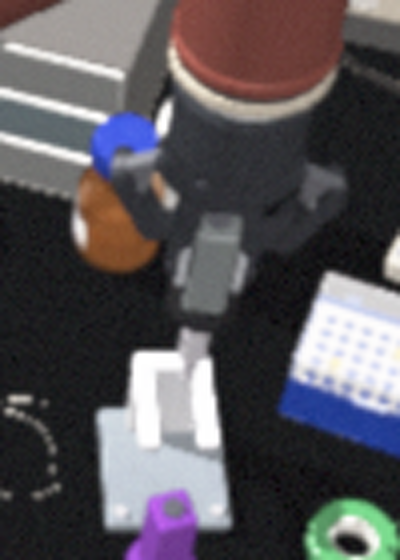

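send_rows:
  rows: [1,0,0.1,0,0,0,0,1,-0.02,0.22,0,0,0,0,1,-0.04,0.35,0,0,0,0,1,-0.06,0.48,0,0,0,0,1,-0.08,0.61,0,0,0,0,1,-0.1,0.74,0,0,0,0,1,-0.12,0.87,0,0,0,0,1,-0.125,1,0,0,0,0]

```text
time: 9.4
ee_pos: [0.5619, 0.016, 0.2541]
tool_rot: [-0.095, 0.996, -0.0, -0.001]
wrist_force: [-0.3, 0.5, -2.1]
gripper_width: 0.0257
finger_force: 58.7
```

send_rows:
  rows: [1,0,0.15,0.03,0,0,0,1,0,0.3,0.06,0,0,0,1,0,0.43,0.09,0,0,0,1,0,0.5,0.12,0,0,0,1,0,0.5,0.12,0,0,0,1,0,0.5,0.12,0,0,0,1,0,0.5,0.12,0,0,0,1,0,0.5,0.12,0,0,0]

```text
time: 10.4
ee_pos: [0.5392, 0.1367, 0.2254]
tool_rot: [-0.094, 0.996, 0.0, 0.0]
wrist_force: [0.3, -1.2, -3.1]
gripper_width: 0.0252
finger_force: 58.6
```

```bash
python3 -c "
from h import *
from rig import robot
for i in range(4):
    x=st(); b=robot.capture('side' if i%2 else 'top')
    pickle.dump(b,open('pics/%s5.pkl'%('side' if i%2 else 'top'),'wb'))
go(x,[.5386,.1376,.2],.19)
t=load('top5');s=load('side5')
im=np.vstack([cv2.resize(c['color'][v:v+70,u:u+140,::-1],None,fx=4,fy=4,interpolation=cv2.INTER_CUBIC) for c,u,v in((t,215,180),(s,205,165))])
q=x['ee_pos']-[0,0,.1123]
for c,u,v,o in((t,215,180,0),(s,205,165,280)):
    for P,col in((q,(0,0,255)),([.5386,.1376,.0748],(0,255,0))):
        a=proj(c,P)[0]; print(a); a=(a-[u,v]+.5)*4-.5; cv2.drawMarker(im,(int(a[0]),int(a[1])+o),col,0,12)
cv2.imwrite('pics/p5.png',im)
"
```

```text
t 10.4 p [0.5392 0.1367 0.2254] q [-0.094  0.996  0.     0.   ] F [ 0.26 -1.21 -3.13] w 0.0252 ff 58.6
t 10.45 p [0.5392 0.1369 0.2253] q [-0.094  0.996  0.     0.   ] F [-0.4   0.06 -1.41] w 0.0257 ff 58.6
t 10.5 p [0.5391 0.1371 0.2253] q [-0.094  0.996  0.     0.   ] F [ 0.55 -0.18 -2.28] w 0.0255 ff 58.6
t 10.55 p [0.539  0.1373 0.2252] q [-0.094  0.996  0.     0.   ] F [ 0.24  0.11 -2.79] w 0.0255 ff 58.6
shift [0.0014, 0.0014, 0.1008] turn [0.0, 0.0001, -0.0004]
[253.72538811 222.90607098]
[255.72007633 223.71466946]
[244.21635716 197.95388827]
[246.19613621 205.56530433]
```

View pics/p5.png

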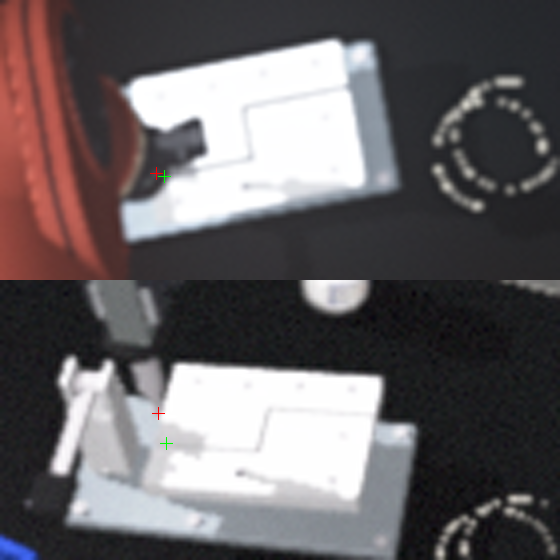

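send_rows:
  rows: [1,0,0,0.03,0,0,0,1,0,0,0.06,0,0,0,1,0,0,0.09,0,0,0,1,0,0,0.11,0,0,0,1,0,0,0.12,0,0,0,1,0,0,0.124,0,0,0,1,0,0,0.124,0,0,0,1,0,0,0.124,0,0,0]

```text
time: 11.6
ee_pos: [0.539, 0.1376, 0.1943]
tool_rot: [-0.094, 0.996, 0.0, 0.0]
wrist_force: [-0.4, -0.0, -2.3]
gripper_width: 0.0256
finger_force: 58.6
```

```bash
cat > rd.py <<'E'
from h import *
from rig import robot
import sys
f=[];p=[]
for i in range(int(sys.argv[1])):
    x=robot.get_state(); f.append(x["wrist_force"]);p.append(x["ee_pos"]);c=robot.capture("side")
pickle.dump(c,open("pics/sideL.pkl","wb"))
pm=np.mean(p,0)
fx=R.from_euler("z",-.1886).apply(pm-[.571,.0745,0])*1e3
print("t",round(x["time"],2),"tcp",np.round(pm*1e3,1),"fixture xy,tip z",np.round(fx-[0,0,112.3],1),"F",np.round(np.mean(f,0),2),"+-",np.round(np.std(f,0)/len(f)**.5,2))
E
python3 rd.py 8
python3 - <<'E'
from h import *
x=st(); s=load("side5"); q=np.array([.539,.1373,.2252])
a=proj(s,[q-[0,0,.0173],q-[0,0,.0823]]);print((a-[205,165]+.5)*4-.5+[0,280])
E
```

```text
t 11.95 tcp [539.  137.6 194.2] fixture xy,tip z [-19.6  68.   81.9] F [-0.11 -0.05 -2.26] +- [0.15 0.18 0.12]
t 12.0 p [0.5389 0.1376 0.1941] q [-0.095  0.996 -0.    -0.   ] F [ 0.32 -0.11 -3.24] w 0.0257 ff 58.6
[[134.99655836 330.47116843]
 [151.35535265 388.42937349]]
```

send_rows:
  rows: [1,0,0,0.004,0,0,0,1,0,0,0.008,0,0,0,1,0,0,0.012,0,0,0,1,0,0,0.016,0,0,0,1,0,0,0.02,0,0,0,1,0,0,0.02,0,0,0,1,0,0,0.02,0,0,0,1,0,0,0.02,0,0,0]

```text
time: 13.0
ee_pos: [0.5389, 0.1376, 0.1891]
tool_rot: [-0.095, 0.996, -0.0, 0.0]
wrist_force: [0.4, -0.3, -2.6]
gripper_width: 0.0255
finger_force: 58.6
```

```bash
python3 rd.py 8
```

```text
t 13.35 tcp [538.9 137.6 189.1] fixture xy,tip z [-19.7  68.   76.8] F [ 0.22  0.08 -2.57] +- [0.25 0.2  0.12]
```

No contact yet at 76.8; 4 mm more.

send_rows:
  rows: [1,0,0,0.004,0,0,0,1,0,0,0.008,0,0,0,1,0,0,0.012,0,0,0,1,0,0,0.016,0,0,0,1,0,0,0.016,0,0,0,1,0,0,0.016,0,0,0,1,0,0,0.016,0,0,0,1,0,0,0.016,0,0,0]

```text
time: 14.4
ee_pos: [0.5389, 0.1376, 0.1851]
tool_rot: [-0.095, 0.996, -0.0, 0.0]
wrist_force: [-0.2, 0.6, -2.3]
gripper_width: 0.0253
finger_force: 58.6
```

```bash
python3 rd.py 8
```

```text
t 14.75 tcp [538.9 137.6 185.1] fixture xy,tip z [-19.7  68.   72.8] F [-0.12 -0.04 -2.47] +- [0.17 0.13 0.1 ]
```

send_rows:
  rows: [1,0,0,0.004,0,0,0,1,0,0,0.008,0,0,0,1,0,0,0.012,0,0,0,1,0,0,0.016,0,0,0,1,0,0,0.016,0,0,0,1,0,0,0.016,0,0,0,1,0,0,0.016,0,0,0,1,0,0,0.016,0,0,0]

```text
time: 15.8
ee_pos: [0.5389, 0.1376, 0.1811]
tool_rot: [-0.094, 0.996, 0.0, 0.0]
wrist_force: [0.6, -0.0, -2.1]
gripper_width: 0.0255
finger_force: 58.6
```

```bash
python3 rd.py 8
```

```text
t 16.15 tcp [538.9 137.6 181.1] fixture xy,tip z [-19.7  68.   68.8] F [-0.21 -0.03 -2.41] +- [0.2  0.18 0.18]
```

send_rows:
  rows: [1,0,0,0.004,0,0,0,1,0,0,0.008,0,0,0,1,0,0,0.012,0,0,0,1,0,0,0.016,0,0,0,1,0,0,0.016,0,0,0,1,0,0,0.016,0,0,0,1,0,0,0.016,0,0,0,1,0,0,0.016,0,0,0]

```text
time: 17.2
ee_pos: [0.5389, 0.1376, 0.1771]
tool_rot: [-0.094, 0.996, 0.0, 0.0]
wrist_force: [0.5, 0.3, 0.5]
gripper_width: 0.0254
finger_force: 58.9
```

```bash
python3 rd.py 8; python3 - <<'E'
from h import *
s=load("sideL"); im=cv2.resize(s["color"][165:245,205:330,::-1],None,fx=5,fy=5,interpolation=cv2.INTER_CUBIC)
t=load("side0"); im0=cv2.resize(t["color"][165:245,205:330,::-1],None,fx=5,fy=5,interpolation=cv2.INTER_CUBIC)
cv2.imwrite("pics/p6.png",im)
E
```

```text
t 17.55 tcp [538.9 137.6 177.1] fixture xy,tip z [-19.6  68.   64.8] F [-0.09  0.08  0.52] +- [0.19 0.14 0.12]
```

```bash
cat >> fit.py <<'E'
print("---")
for w in (.0005,.002):
    r2=LS(lambda q:np.r_[res(q),(q[3]+q[4]*.068-.0662)/w],p,loss="soft_l1"); print(np.round(r2.x,4),r2.cost,r.cost); print(np.round(pts(r2.x),1).tolist())
E
python3 fit.py | sed -n '/---/,$p'
```

```text
---
[ 0.5714  0.075   0.1853  0.0711 -0.0711  0.0011 -0.0008] 5.953998564368568 4.465994709139901
[[0.0, -0.0], [0.2, -0.3], [0.6, -0.3], [0.2, 1.1], [-1.0, 0.5], [-0.2, -0.6], [0.5, 0.0], [-0.2, -0.4], [-0.8, -1.3], [0.5, 0.5], [-0.6, -0.6], [1.1, 1.0], [-0.1, 0.7], [-0.2, -1.6], [-0.4, 1.1], [0.3, 0.2]]
[ 0.5714  0.075   0.1858  0.0718 -0.0628  0.0009 -0.0009] 5.765763543822142 4.465994709139901
[[0.0, 0.0], [0.2, -0.3], [0.7, -0.3], [0.1, 1.1], [-1.0, 0.5], [-0.2, -0.6], [0.5, 0.0], [-0.3, -0.4], [-0.8, -1.2], [0.5, 0.5], [-0.6, -0.5], [1.0, 0.8], [-0.1, 0.7], [-0.2, -1.5], [-0.4, 1.0], [0.3, 0.1]]
```

View pics/p6.png

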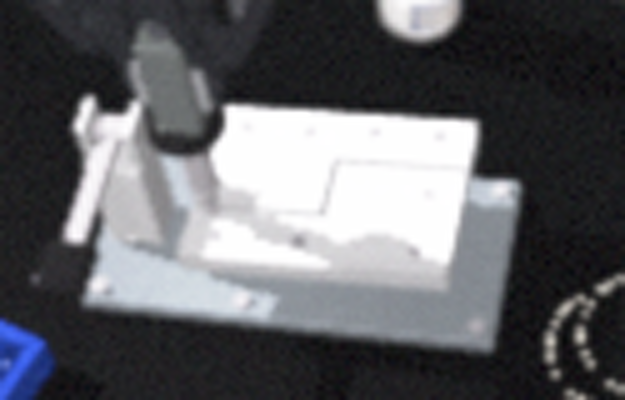

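send_rows:
  rows: [1,0,0,0.004,0,0,0,1,0,0,0.008,0,0,0,1,0,0,0.008,0,0,0,1,0,-0.013,0.007,0,0,0,1,0,-0.026,0.006,0,0,0,1,0,-0.039,0.005,0,0,0,1,0,-0.052,0.004,0,0,0,1,0,-0.065,0.004,0,0,0]

```text
time: 18.6
ee_pos: [0.542, 0.1214, 0.1761]
tool_rot: [-0.094, 0.996, 0.0, -0.0]
wrist_force: [0.1, 3.5, 2.3]
gripper_width: 0.0255
finger_force: 59.2
```

```bash
python3 rd.py 6
```

```text
t 18.85 tcp [542.1 120.7 176.1] fixture xy,tip z [-19.7  50.8  63.8] F [0.54 0.03 2.15] +- [0.19 0.72 0.26]
```

send_rows:
  rows: [1,0,-0.012,-0.0015,0,0,0,1,0,-0.024,-0.003,0,0,0,1,0,-0.036,-0.0045,0,0,0,1,0,-0.048,-0.006,0,0,0,1,0,-0.06,-0.0075,0,0,0,1,0,-0.072,-0.009,0,0,0,1,0,-0.084,-0.01,0,0,0,1,0,-0.096,-0.011,0,0,0]

```text
time: 19.9
ee_pos: [0.5465, 0.0978, 0.1788]
tool_rot: [-0.094, 0.996, -0.0, -0.0]
wrist_force: [0.7, 2.5, 1.8]
gripper_width: 0.0258
finger_force: 59.1
```

```bash
python3 rd.py 8
```

```text
t 20.25 tcp [546.6  97.2 178.8] fixture xy,tip z [-19.7  26.9  66.5] F [ 0.66 -0.79  1.49] +- [0.15 0.45 0.09]
```

send_rows:
  rows: [1,0,-0.0135,-0.001,0,0,0,1,0,-0.027,-0.002,0,0,0,1,0,-0.0405,-0.003,0,0,0,1,0,-0.054,-0.004,0,0,0,1,0,-0.0675,-0.005,0,0,0,1,0,-0.081,-0.006,0,0,0,1,0,-0.0945,-0.007,0,0,0,1,0,-0.108,-0.008,0,0,0]

```text
time: 21.3
ee_pos: [0.5516, 0.0712, 0.1808]
tool_rot: [-0.094, 0.996, -0.0, -0.0]
wrist_force: [-0.6, 2.6, 1.6]
gripper_width: 0.0255
finger_force: 59.1
```

```bash
python3 rd.py 8
```

```text
t 21.65 tcp [551.6  70.8 180.8] fixture xy,tip z [-19.7  -0.   68.5] F [ 0.32 -0.43  1.01] +- [0.19 0.49 0.13]
```

send_rows:
  rows: [1,0,0,0.003,0,0,0,1,-0.013,0,0.003,0,0,0,1,-0.026,0,0.003,0,0,0,1,-0.039,0,0.003,0,0,0,1,-0.052,0,0.003,0,0,0,1,-0.065,0,0.003,0,0,0,1,-0.078,0,0.003,0,0,0,1,-0.09,0,0.003,0,0,0]

```text
time: 22.7
ee_pos: [0.5739, 0.0759, 0.1801]
tool_rot: [-0.095, 0.996, 0.0, 0.0]
wrist_force: [-2.8, 1.2, 1.3]
gripper_width: 0.0253
finger_force: 59.1
```

```bash
python3 rd.py 6
```

```text
t 22.95 tcp [574.3  76.  180.3] fixture xy,tip z [ 3.5  0.9 68. ] F [-0.48  1.8   0.92] +- [0.53 0.18 0.11]
```

send_rows:
  rows: [1,-0.012,0,0,0,0,0,1,-0.024,0,0,0,0,0,1,-0.036,0,0,0,0,0,1,-0.048,0,0,0,0,0,1,-0.059,0,0,0,0,0,1,-0.07,0,0,0,0,0,1,-0.07,0,0,0,0,0,1,-0.07,0,0,0,0,0]

```text
time: 24.0
ee_pos: [0.5917, 0.079, 0.1805]
tool_rot: [-0.094, 0.996, -0.0, 0.001]
wrist_force: [0.4, 1.5, 1.7]
gripper_width: 0.0251
finger_force: 59.0
```

```bash
python3 rd.py 8
```

```text
t 24.35 tcp [591.5  79.1 180.4] fixture xy,tip z [21.   0.6 68.1] F [2.18 1.01 0.92] +- [0.27 0.1  0.22]
```

send_rows:
  rows: [1,0.002,-0.012,0.001,0,0,0,1,0.004,-0.024,0.0005,0,0,0,1,0.004,-0.036,0,0,0,0,1,0.004,-0.048,-0.001,0,0,0,1,0.004,-0.06,-0.002,0,0,0,1,0.004,-0.072,-0.003,0,0,0,1,0.004,-0.084,-0.004,0,0,0,1,0.004,-0.096,-0.005,0,0,0]

```text
time: 25.4
ee_pos: [0.5944, 0.0551, 0.1813]
tool_rot: [-0.094, 0.996, -0.0, -0.0]
wrist_force: [-1.0, 2.6, 0.8]
gripper_width: 0.0251
finger_force: 59.2
```

```bash
python3 rd.py 8
```

```text
t 25.75 tcp [594.5  54.5 181.4] fixture xy,tip z [ 19.4 -24.   69.1] F [0.1  0.05 1.37] +- [0.22 0.39 0.13]
```

send_rows:
  rows: [1,-0.002,-0.012,-0.0005,0,0,0,1,-0.002,-0.024,-0.001,0,0,0,1,-0.002,-0.036,-0.002,0,0,0,1,-0.002,-0.048,-0.003,0,0,0,1,-0.002,-0.06,-0.0035,0,0,0,1,-0.002,-0.072,-0.004,0,0,0,1,-0.002,-0.084,-0.005,0,0,0,1,-0.002,-0.096,-0.006,0,0,0]

```text
time: 26.8
ee_pos: [0.5994, 0.0316, 0.1828]
tool_rot: [-0.095, 0.996, -0.0, -0.0]
wrist_force: [-0.5, 2.9, 1.8]
gripper_width: 0.0253
finger_force: 59.1
```

```bash
python3 rd.py 8
```

```text
t 27.15 tcp [599.5  31.  182.9] fixture xy,tip z [ 19.8 -48.1  70.6] F [ 0.43 -0.16  1.52] +- [0.17 0.46 0.12]
```

send_rows:
  rows: [1,0,-0.013,-0.001,0,0,0,1,0,-0.026,-0.0015,0,0,0,1,0,-0.039,-0.002,0,0,0,1,0,-0.052,-0.003,0,0,0,1,0,-0.065,-0.004,0,0,0,1,0,-0.08,-0.005,0,0,0,1,0,-0.08,-0.005,0,0,0,1,0,-0.08,-0.005,0,0,0]

```text
time: 28.2
ee_pos: [0.6033, 0.0111, 0.1842]
tool_rot: [-0.094, 0.996, -0.001, 0.0]
wrist_force: [0.3, -1.7, 1.0]
gripper_width: 0.0252
finger_force: 59.2
```

```bash
python3 rd.py 8
```

```text
t 28.55 tcp [603.2  11.6 184.1] fixture xy,tip z [ 19.9 -67.8  71.8] F [ 0.64 -1.67  1.58] +- [0.12 0.17 0.15]
```

send_rows:
  rows: [1,0,0,-0.03,0,0,0,1,0,0,-0.08,0,0,0,1,0,0,-0.14,0,0,0,1,0,0,-0.2,0,0,0,1,0,0,-0.26,0,0,0,1,0,0,-0.3,0,0,0,1,0,-0.05,-0.3,0,0,0,1,0,-0.1,-0.3,0,0,0]

```text
time: 29.6
ee_pos: [0.6077, -0.0136, 0.2586]
tool_rot: [-0.094, 0.996, -0.0, -0.0]
wrist_force: [-0.3, -1.1, -3.1]
gripper_width: 0.0251
finger_force: 58.8
```

```bash
python3 -c "
from h import *
x=st(); go(x,[.579,-.2365,.258],.19)"
```

```text
t 29.6 p [ 0.6077 -0.0136  0.2586] q [-0.094  0.996 -0.    -0.   ] F [-0.3  -1.12 -3.15] w 0.0251 ff 58.8
shift [0.2804, -0.8543, 0.0029] turn [-0.0001, -0.0002, -0.0003]
```

send_rows:
  rows: [1,0.05,-0.15,0,0,0,0,1,0.1,-0.3,0,0,0,0,1,0.15,-0.45,0,0,0,0,1,0.2,-0.6,0,0,0,0,1,0.25,-0.75,0,0,0,0,1,0.28,-0.855,0,0,0,0,1,0.28,-0.855,0,0,0,0,1,0.28,-0.855,0,0,0,0]

```text
time: 30.6
ee_pos: [0.5791, -0.2354, 0.2585]
tool_rot: [-0.094, 0.996, 0.0, -0.0]
wrist_force: [0.6, -0.0, -2.4]
gripper_width: 0.0254
finger_force: 58.8
```

```bash
python3 -c "
from h import *
from rig import robot
robot.capture('top')
x=st(); go(x,[.579,-.2365,.1253],.19)
b=robot.capture('side');pickle.dump(b,open('pics/side7.pkl','wb'))
a=load('side4')
im=np.hstack([cv2.resize(c['color'][140:230,340:420,::-1],None,fx=5,fy=5,interpolation=cv2.INTER_CUBIC) for c in(a,b)])
cv2.imwrite('pics/p7.png',im)"
```

```text
t 30.65 p [ 0.5794 -0.2348  0.2586] q [-0.095  0.995  0.    -0.   ] F [ 0.67 -0.06 -1.49] w 0.0251 ff 58.8
shift [0.0026, -0.0067, 0.5332] turn [0.0002, -0.0002, -0.0]
```

View pics/p7.png

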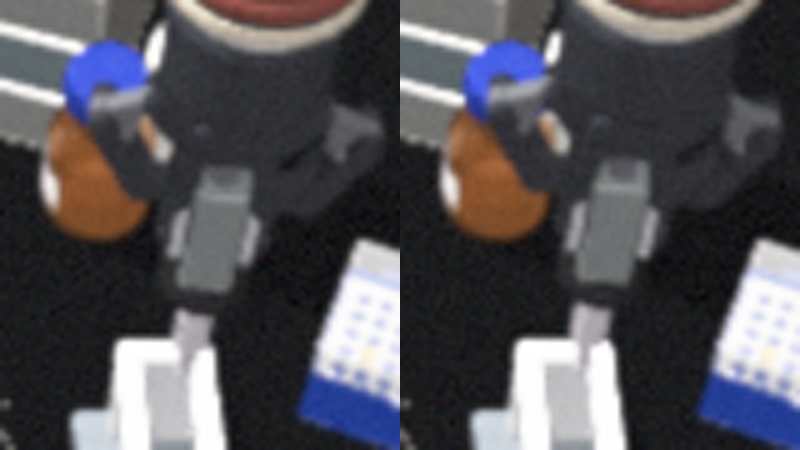

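send_rows:
  rows: [1,0.002,-0.006,0.08,0,0,0,1,0.002,-0.006,0.16,0,0,0,1,0.002,-0.006,0.24,0,0,0,1,0.002,-0.006,0.32,0,0,0,1,0.002,-0.006,0.4,0,0,0,1,0.002,-0.006,0.47,0,0,0,1,0.002,-0.006,0.51,0,0,0,1,0.002,-0.006,0.53,0,0,0]

```text
time: 31.7
ee_pos: [0.5791, -0.2371, 0.1261]
tool_rot: [-0.094, 0.996, -0.0, -0.0]
wrist_force: [-0.0, -0.0, -3.0]
gripper_width: 0.0254
finger_force: 58.8
```

```bash
python3 rd.py 6
```

```text
t 31.95 tcp [ 579.2 -237.1  126.6] fixture xy,tip z [ -50.3 -307.6   14.3] F [ 0.04  0.3  -2.6 ] +- [0.27 0.17 0.37]
```

Not yet resting; 1.5 mm lower, then open.

send_rows:
  rows: [1,0,0,0.004,0,0,0,1,0,0,0.006,0,0,0,1,0,0,0.006,0,0,0,1,0,0,0.006,0,0,0,-1,0,0,0.006,0,0,0,-1,0,0,0.006,0,0,0,-1,0,0,0.006,0,0,0,-1,0,0,0.006,0,0,0]

```text
time: 33.0
ee_pos: [0.5791, -0.237, 0.125]
tool_rot: [-0.095, 0.996, -0.0, -0.0]
wrist_force: [-0.7, 0.5, -0.2]
gripper_width: 0.0857
finger_force: 0.0
```

send_rows:
  rows: [-1,0,0,0,0,0,0,-1,0,0,0,0,0,0,-1,0,0,-0.08,0,0,0,-1,0,0,-0.2,0,0,0,-1,0,0,-0.35,0,0,0,-1,0,0,-0.5,0,0,0,-1,0,0,-0.65,0,0,0,-1,0,0,-0.7,0,0,0]

```text
time: 34.0
ee_pos: [0.5797, -0.2379, 0.3039]
tool_rot: [-0.094, 0.996, -0.001, 0.002]
wrist_force: [0.5, -0.3, -0.6]
gripper_width: 0.0851
finger_force: 0.0
```

```bash
python3 rd.py 2; python3 - <<'E'
from h import *
a=load('side0');b=load('sideL')
im=np.vstack([np.hstack([cv2.resize(c['color'][v:v+65,u:u+w,::-1],(4*w,260),interpolation=cv2.INTER_CUBIC) for u,v,w in((345,195,60),(205,165,130))]) for c in(a,b)])
cv2.imwrite('pics/p8.png',im)
E
```

```text
t 34.05 tcp [ 579.7 -237.8  304. ] fixture xy,tip z [ -50.  -308.4  191.7] F [ 0.56 -0.05 -0.12] +- [0.06 0.18 0.32]
```

View pics/p8.png

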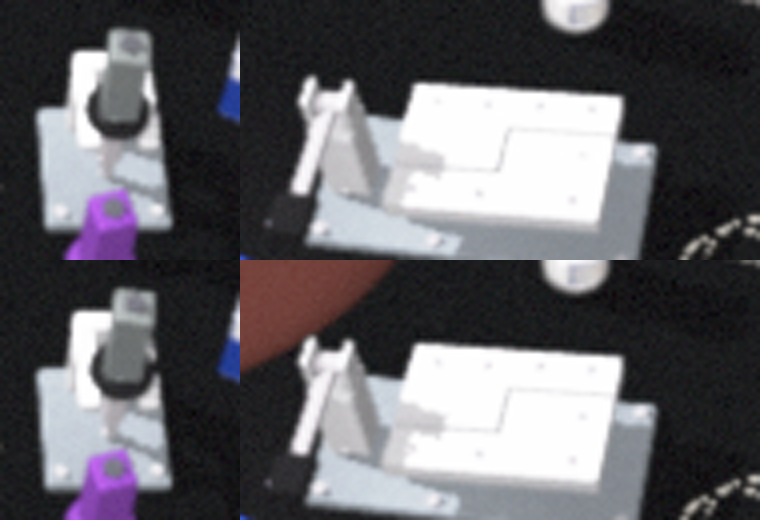

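The last picture shows the probe upright in its fork (collar near (122,365)) as at the start, and the lever back up.

```bash
python3 -c "
from rig import robot
print(robot.sign_off())"
```

```text
the job is handed in; nothing more can be done
None
```

I pressed the flush lever to its stop and it sprang back, ran the nose along the whole seam in one pass at about 30 mm/s or less (contact force read 2.9–4.6 N at the stops), and hung the probe upright in its fork. The job is handed in at about 34 s, but the sign-off gave no verdict.

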